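# Unload the bracket gauge and sort left- and right-hand brackets

### The arm

A 7-joint arm with a two-finger parallel gripper is mounted at the origin on the work surface. World frame = base frame: x ahead of the robot, y to its left, z up, the work surface at z = 0. Lengths are in mm, angles in rad, forces in N, time in s.
With the tool pointing down it reaches from about 400 to 875 mm from the base axis. Payload 4.4 kg.
Tool frame: the origin (TCP) lies on the mounting face of the last link; the fingertips stand 173 mm ahead of it and the grasp point (between the pads) lies 155 mm ahead of it; z points along the fingers, y is the direction in which the jaws open and shut (so a half turn about z gives the same grasp; the last joint's range is limited). The gripper opens to 85 mm and grips with 20 to 120 N. Pads are 22 mm wide; open, the fingers measure 114 mm over their backs; the gripper's body (76 mm by 85 mm) begins 54 mm behind the grasp point. The pads swing forward as they close: fully open they stand 13 mm farther back than shut.
Start: joints at [1.171, 0.628, 0.038, 1.517, -0.027, 0.996, -0.02], TCP at [212.984, -614.128, 404.713] pointing down, gripper open.
Joint ranges: [-3.06, 3.06], [-0.37, 2.12], [-1.25, 1.32], [0.18, 2.47], [-1.1, 4.24], [0.23, 1.98], [-2.94, 2.94]. Speed limits (rad/s): [2.57, 2.57, 3.14, 3.14, 3.14, 3.14, 3.14].

### API

Orientations are given as a unit quaternion [w, x, y, z].
In Python, from plant import robot gives the robot as it stands. The module is installed in compiled form; this text tells all that it offers. Calls block until the motion is done:
- robot.movep(position, orientation): joint-space move of the TCP to a pose.
- robot.move_l(position, rotation=None, vel=150, max_force=None): straight line of the TCP; rotation=None keeps the orientation; vel is the mean speed in mm/s. With max_force (N) it stops when the force on the tool has changed by that much, and returns True; else False.
- robot.move_joints(angles): joint-space move.
- robot.set_gripper(opening, effort=None): finger opening in mm; effort is the grip in N (None keeps the last); returns when the fingers have stopped.
- robot.wait(seconds).
- robot.solve_ik(position, orientation): joint angles nearest the present ones, or None.
- robot.sense(): the state.
- robot.grab_frame(name): name is "scene" or "top"; returns the picture (384x512x3 uint8, red, green, blue); there is no depth.
- robot.camera_info(name): a dict with "fovy" (degrees; the focal length in pixels is half the picture's height over the tangent of half this angle, whatever the lens; pixels are square), "cx", "cy" (the principal point, pixels), "world_to_cam" (4x4, takes a point from world to camera coordinates). Camera axes: x right, y down, z forward; pixel columns grow to the right and rows downward; lengths in mm; the calibration is good to about 2 mm. A picture is of the moment at which its call begins. camera_info takes no time and is no camera call.
A pose or a line that the arm cannot do raises robot.IKError and nothing moves.
- robot.finish_job(): hands the job in, once; it reports no verdict.
The state is a dict: "time": time; "q": joint angles; "dq": joint speeds; "effort": joint torques, N m; "eef_pos": TCP position; "orientation": TCP orientation; "wrist_force": force on the tool from outside, world axes, zero at the start; "ft_torque": the same for the moment, N m; "opening": finger opening in mm.
Only numpy, scipy, OpenCV 4.12 (cv2) and the standard library are available. Lean on these libraries where they do the work, as an engineer would, in place of code of your own. Each camera call takes 0.05 s, during which the arm holds its last target.

### The job

Swing the checking gauge's hold-down strap aside by its knob, leave it open, and take out the bracket it held. Sort that bracket and the two loose ones lying in front of the gauge into the two green trays by handedness: each tray already holds one bracket, and lefts go with the left, rights with the right, their mirror image. Lay each one down flat on the tray's floor with its open side up, neither dropped nor stacked, keep the brackets already there lying as flat in their own trays, and leave the other things on the bench where they are.

Things in the scene. Friction and masses are not known exactly. Their poses are not given: they have to be found in the camera images.
- lh_gauge_mid (a point): LEFT-hand bracket, in the gauge under the strap, 32 mm above the bench. Point: midway between its two ears, 15 mm above its underside (half-way up), 12 mm from mid-length. x: along the channel towards the foot's end (57 mm that way, 33 mm the other); y across, z up out of the open side; the foot is on +y. Grip it across the ears here (30 mm).
- lh_gauge: The same bracket; origin under its mid-length. 3 mm sheet steel, about 140 g: channel 90 mm long, 30 mm wide, open on top and at the ends; walls 18 mm high, each with a round ear (24 mm across, top at 30 mm). A flat foot, 24 mm long, 3 mm thick, sticks out 26 mm sideways at floor level at one end. Seen from above, looking along the channel to the foot's end: foot on the left = left-hand.
- lh_bench_mid (a point): LEFT-hand bracket, same part as in the gauge, lying open side up on the bench between the gauge and the robot, any way round. Point and axes as for lh_gauge_mid (foot on +y).
- lh_bench: The same bracket as lh_bench_mid; origin under its mid-length.
- rh_bench_mid (a point): RIGHT-hand bracket, the mirror image (looking from above along the channel to the foot's end, the foot is on the right, -y), lying open side up on the bench between the gauge and the robot, any way round. Sizes, point and axes otherwise as for lh_gauge_mid.
- rh_bench: The same bracket as rh_bench_mid; origin under its mid-length.
- tray_lh: One of two identical green trays, fixed; this one already holds a left-hand bracket and stands on either side of the bench. Outside 220 mm (x) by 228 mm (y), 45 mm high; walls and floor 4 mm. Origin: centre of its underside; x points away from the robot (within 0.2 rad). Its bracket lies along y in the +x half; the -x half has room for two, end to end along y (near x -42 mm, y +-55 mm).
- tray_rh: One of two identical green trays, fixed; this one already holds a right-hand bracket and stands on either side of the bench. Outside 220 mm (x) by 228 mm (y), 45 mm high; walls and floor 4 mm. Origin: centre of its underside; x points away from the robot (within 0.2 rad). Its bracket lies along y in the +x half; the -x half has room for two, end to end along y (near x -42 mm, y +-55 mm).
- sample_lh_mid (a point): Left-hand bracket that already lies in tray_lh and stays there. Point and axes as for lh_gauge_mid.
- sample_rh_mid (a point): Right-hand bracket that already lies in tray_rh and stays there. Point and axes as for rh_bench_mid.
- gauge: Fixed checking gauge: grey base 120 x 140 x 12 mm; bracket on a seat 24 mm wide, top at 32 mm, along y, foot to +y; end stops and 3 dowels (10 and 8 mm above the seat, 1.5 mm play): it comes out straight up. Strap post 50 mm to the far side of the bracket's centre line, top at 77 mm; knob top 101 mm. Origin: under the seat's centre; x away from the robot (within 0.25 rad).
- strap (a joint): Angle of the gauge's hold-down strap about its upright post, rad: about 0 = across the bracket's ears, 1 mm above them, blocking it; grows as the knob swings to the gauge's -y (the robot's right; anticlockwise from above), stop at 1.65, clear from 1.1. Stays where left; about 1.5 N at the knob.
- strap_knob (a point): Centre, half-way up, of the upright round blue knob, 16 mm across and 30 mm high, on the strap's free end (strap 16 mm wide, its top 15 mm below this point). It can be pinched from above or pushed. x points from knob to post.
- strap_pivot (a point): Point on the post's upright axis at the same height as strap_knob, 85 mm from it: the centre of the knob's arc.
- nylon_block: White plastic block 30 x 50 x 25 mm, nearest the robot. Origin under its centre. Not part of the job: leave where it is.
- parallel: Ground steel block 50 x 20 x 30 mm left of the gauge. Origin under its centre. Not part of the job: leave where it is.
- hex_key: Black L-shaped hex key, 90 x 30 mm, 6 mm thick, right of the gauge. Origin on the bench, mid-length. Not part of the job: leave where it is.
- pliers: Pliers with red grips, 165 mm long, behind the gauge to the right. Origin on the bench near their joint. Not part of the job: leave where it is.
- spray_can: Spray can 52 mm across, 120 mm high, at the far left. Origin under its centre. Not part of the job: leave where it is.
There are look-alikes about, which are no part of the job. What is shaped like the lh_gauge but blue is not meant. Leave any yellow look-alike of the rh_bench alone.

How it is judged:
By the outcome, as a careful person would: the job done as asked, in the order asked, and still so for the second after the job is handed in, with the robot touching nothing.
It also fails if it takes over 72 s, if anything falls off the work surface, if the arm or the gripper's body presses on something with over 40 N, if the wrist force passes 120 N, or if a joint passes its speed limit or range.

## Working session

There is one attempt and no reset: what is moved stays moved. The work goes in short steps, each a Python script; the robot and the scene stay as the last script left them, time stands still between calls to the robot, and variables do not carry over. Pictures are saved under pics/ and viewed, and the job is handed in when it is done.

```bash
mkdir -p pics
python3 - <<'E'
from plant import robot
import cv2,json,numpy as np
for n in("scene","top"):
    im=robot.grab_frame(n); cv2.imwrite(f"pics/{n}0.png",im[:,:,::-1]); print(n,{k:(np.round(v,4).tolist() if not isinstance(v,float) else v) for k,v in robot.camera_info(n).items()})
s=robot.sense();print(s)
E
```

```text
scene {'fovy': 46.87521566412815, 'cx': 249.46184053598577, 'cy': 194.31619539450455, 'world_to_cam': [[-0.575, 0.8182, -0.0057, 319.5425], [0.7078, 0.4939, -0.505, -320.9821], [-0.4104, -0.2944, -0.8631, 1432.6695], [0.0, 0.0, 0.0, 1.0]]}
top {'fovy': 49.96154340936089, 'cx': 262.8257566429696, 'cy': 190.3797763155335, 'world_to_cam': [[0.0267, -0.9996, -0.0079, -35.7775], [-0.9802, -0.0246, -0.1966, 519.7815], [0.1963, 0.013, -0.9804, 1104.2005], [0.0, 0.0, 0.0, 1.0]]}
{'time': 0.1, 'q': array([ 1.1711886 ,  0.62927514,  0.03845494,  1.5182517 , -0.0269971 ,
        0.99629013, -0.02000521]), 'dq': array([-0.00067078, -0.00081149,  0.00097061, -0.00236446, -0.00067311,
        0.00073468,  0.00090734]), 'effort': array([ 2.56764150e-03, -5.64533257e+01,  1.23009559e+00, -1.93973672e+01,
        1.12099337e-02,  5.40371562e-03, -4.43485010e-05]), 'eef_pos': array([ 212.91170089, -613.87150549,  403.87225455]), 'orientation': array([-8.38881960e-04,  9.86104451e-01,  1.66124303e-01, -1.54683208e-04]), 'wrist_force': array([ 0.18560523, -0.17739999, -0.00316137]), 'ft_torque': array([ 0.03069934, -0.01575899, -0.05492694]), 'opening': 85.28512975812957}
```

View pics/scene0.png

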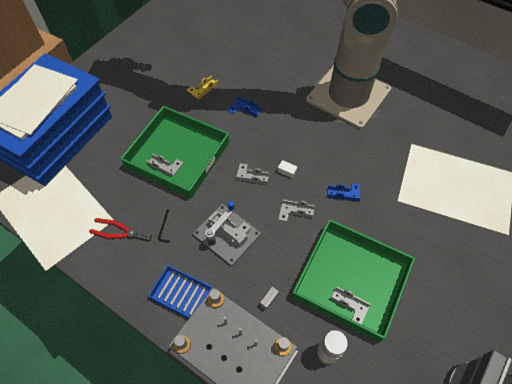

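View pics/top0.png

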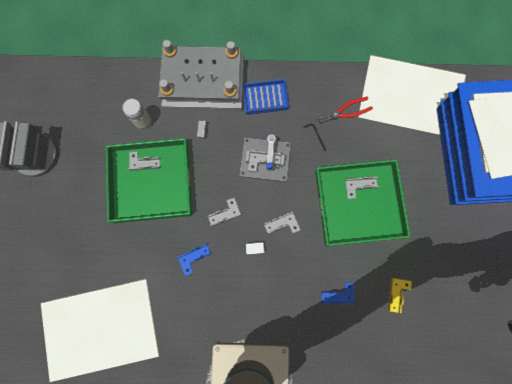

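Top view: two grey brackets on the bench at (224,212) and (282,223), gauge at (266,158) with knob at (269,165). Blue look-alikes are at (194,259) and (338,294), and a yellow one at (400,295). Trays are at (148,180) and (363,202). Next I'll check close crops.

Run:
```python
import cv2,numpy as np
t=cv2.imread("pics/top0.png")
c=t[125:260,195:320]; cv2.imwrite("pics/c1.png",cv2.resize(c,None,fx=4.4,fy=4.4,interpolation=cv2.INTER_CUBIC))
a=cv2.resize(t[130:230,95:200],None,fx=3.7,fy=3.7,interpolation=cv2.INTER_CUBIC)
b=cv2.resize(t[150:250,310:415],None,fx=3.7,fy=3.7,interpolation=cv2.INTER_CUBIC)
cv2.imwrite("pics/c2.png",np.hstack([a,b]))
s=cv2.imread("pics/scene0.png")
cv2.imwrite("pics/c3.png",cv2.resize(s[150:275,185:325],None,fx=4.5,fy=4.5,interpolation=cv2.INTER_CUBIC))
```

```text
(no output)
```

View pics/c1.png

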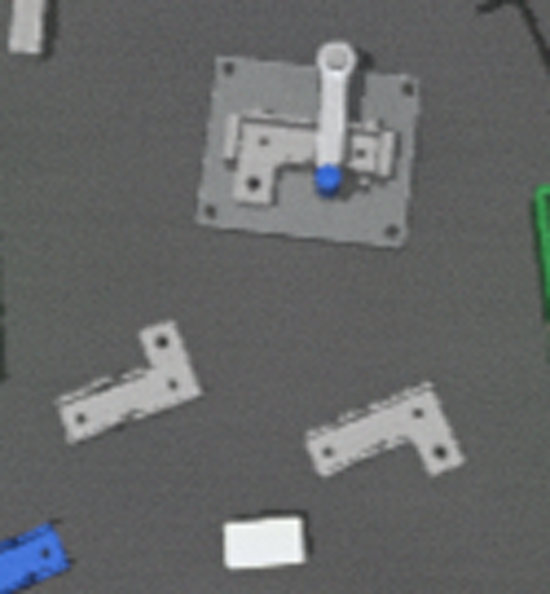

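View pics/c2.png

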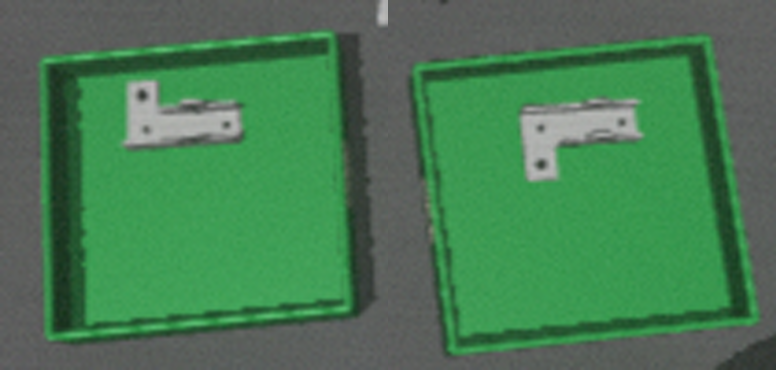

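View pics/c3.png

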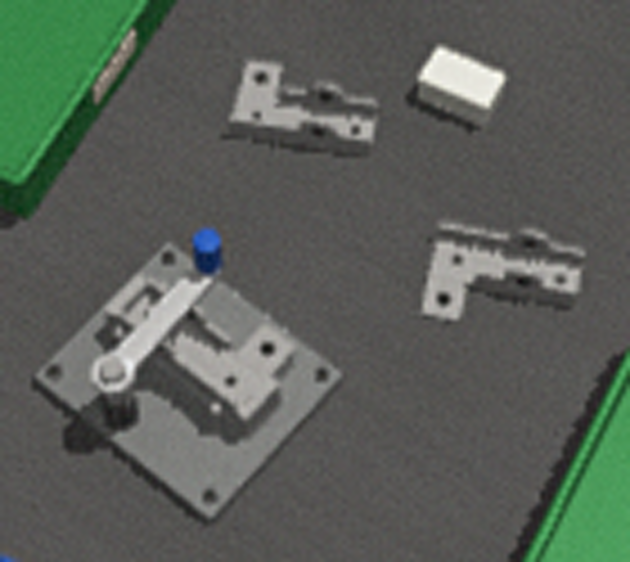

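Choice, by pixels in the top view:
- **Brackets:** (224,212) has its foot on the left, so it's LH. (282,223) is RH. The gauge bracket is LH.
- **Trays:** the right tray (363,202) holds an LH bracket, so it's tray_lh. The left tray (148,180) holds an RH one, so it's tray_rh.
- **Look-alikes to ignore:** the blue ones at (194,259) and (338,294), the blue thing at (266,96), and the yellow one at (400,295).

Next I'll measure positions.

```bash
cat > h.py <<'E'
from plant import robot
import cv2,numpy as np
def cam(n):
    i=robot.camera_info(n); f=192/np.tan(np.radians(i["fovy"])/2); W=np.array(i["world_to_cam"]); return f,i["cx"],i["cy"],W
def cast(n,uv,z):
    f,cx,cy,W=cam(n); uv=np.atleast_2d(uv).astype(float)
    d=np.c_[(uv[:,0]-cx)/f,(uv[:,1]-cy)/f,np.ones(len(uv))]@W[:3,:3]
    c=-W[:3,:3].T@W[:3,3]; t=(z-c[2])/d[:,2]; return (c+d*t[:,None])[:,:2]
def proj(n,p):
    f,cx,cy,W=cam(n); q=np.atleast_2d(p)@W[:3,:3].T+W[:3,3]; return np.c_[f*q[:,0]/q[:,2]+cx,f*q[:,1]/q[:,2]+cy]
def tri(uv1,uv2):
    A=[];b=[]
    for n,uv in(("top",uv1),("scene",uv2)):
        f,cx,cy,W=cam(n);d=W[:3,:3].T@np.array([(uv[0]-cx)/f,(uv[1]-cy)/f,1]);d/=np.linalg.norm(d);c=-W[:3,:3].T@W[:3,3]
        P=np.eye(3)-np.outer(d,d);A.append(P);b.append(P@c)
    A=np.vstack(A);b=np.hstack(b);x=np.linalg.lstsq(A,b,rcond=None)[0];return x,np.linalg.norm(A@x-b)
E
python3 - <<'E'
from h import *
ims={n:cv2.imread(f"pics/{n}0.png") for n in("top","scene")}
for n,im in ims.items():
    hsv=cv2.cvtColor(im,cv2.COLOR_BGR2HSV)
    g=cv2.inRange(hsv,(45,120,40),(75,255,255))
    if n=="top": g[:60]=0
    cs,_=cv2.findContours(g,cv2.RETR_EXTERNAL,cv2.CHAIN_APPROX_NONE)
    for c in cs:
        if cv2.contourArea(c)<3000: continue
        h=cv2.convexHull(c); 
        for e in np.arange(2,12,.5):
            ap=cv2.approxPolyDP(h,e,True)[:,0]
            if len(ap)<=4: break
        w=cast(n,ap,45); print(n,cv2.contourArea(c),ap.tolist(),w.round(0).tolist(),"sides",np.linalg.norm(w-np.roll(w,-1,0),axis=1).round(0))
    b=cv2.inRange(hsv,(105,120,60),(125,255,255))
    x0,x1,y0,y1=(250,290,150,180) if n=="top" else (220,242,195,215)
    m=np.zeros_like(b);m[y0:y1,x0:x1]=b[y0:y1,x0:x1]; ys,xs=np.nonzero(m);print(n,"blue",len(xs),xs.mean(),ys.mean(),xs.min(),xs.max(),ys.min(),ys.max())
    gr=cv2.cvtColor(im,cv2.COLOR_BGR2GRAY)
    sat=hsv[:,:,1]
    m=((gr>125)&(sat<60)).astype(np.uint8)*255
    cs,_=cv2.findContours(m,cv2.RETR_EXTERNAL,cv2.CHAIN_APPROX_NONE)
    for c in cs:
        a=cv2.contourArea(c); M=c[:,0].mean(0)
        if 60<a<1500:
            r=cv2.minAreaRect(c); print(n,"grey",a,M.round(1),cast(n,M,3).round(0).tolist(),np.round(r[1],1),round(r[2],1))
E
```

```text
top 6407.0 [[395, 159], [409, 236], [327, 245], [317, 168]] [[623.0, -397.0], [404.0, -428.0], [373.0, -202.0], [591.0, -175.0]] sides [221. 227. 219. 225.]
top 6224.0 [[184, 138], [191, 214], [108, 221], [106, 146]] [[671.0, 210.0], [450.0, 176.0], [424.0, 407.0], [641.0, 435.0]] sides [224. 232. 219. 226.]
top blue 30 269.2 165.26666666666668 267 272 163 168
top grey 897.0 [221.8 363.2] [[52.0, 76.0]] [31.8 44.5] 11.3
top grey 172.5 [254.7 248. ] [[363.0, -3.0]] [11. 18.] 84.8
top grey 360.5 [282.5 223.6] [[434.0, -81.0]] [20.5 31.6] 66.8
top grey 338.0 [224.6 212.4] [[462.0, 87.0]] [18.6 32. ] 69.8
top grey 293.0 [358.6 184.7] [[554.0, -302.0]] [19.7 32. ] 83.7
top grey 63.0 [279.3 159.2] [[626.0, -68.0]] [9.  9.4] 9.5
top grey 253.5 [141.5 161.5] [[609.0, 341.0]] [16. 31.] 90.0
top grey 1305.5 [267.2 158.2] [[628.0, -32.0]] [46.8 44.8] 6.3
top grey 289.5 [ 20.3 143.3] [[656.0, 711.0]] [ 8.1 41.9] 8.6
top grey 65.0 [ 13.  142.5] [[658.0, 734.0]] [ 2.4 42.6] 8.7
top grey 95.5 [200.8 128.3] [[717.0, 171.0]] [ 7.3 15.7] 5.7
top grey 88.0 [  1.4 138.6] [[670.0, 771.0]] [37.  5.] 90.0

[... 640 characters left out ...]
e grey 412.0 [335.6 341.9] [[701.0, 349.0]] [24. 22.] 90.0
scene grey 319.0 [351.3 305.8] [[604.0, 338.0]] [38.4 19.3] 24.3
scene grey 67.0 [214.1 293.5] [[772.0, 45.0]] [9.2 9.2] 45.0
scene grey 143.0 [269.1 296.5] [[700.0, 161.0]] [ 8.2 20.1] 36.0
scene grey 1165.5 [228.8 231.6] [[615.0, -26.0]] [49.4 42.6] 39.8
scene grey 202.0 [294.2 211. ] [[462.0, 84.0]] [33.1 16.1] 11.3
scene grey 148.5 [250.1 173.9] [[432.0, -85.0]] [31.3 13.4] 8.5
scene grey 137.5 [287.3 166.6] [[349.0, -11.0]] [17.9  9.2] 23.2
scene grey 163.0 [164.3 164.5] [[548.0, -310.0]] [32.6 14.8] 26.6
scene grey 789.5 [366.4 103.9] [[3.0, 66.0]] [25.5 56.6] 45.0
scene grey 82.0 [326.8  76. ] [[-31.0, -98.0]] [ 7.8 22.6] 45.0
```

Run:
```python
from h import *
ims={n:cv2.imread(f"pics/{n}0.png",0).astype(float) for n in("top","scene")}
def dark(n,uv,r=2.6):
    # dark-weighted centroid near uv
    im=ims[n];u,v=uv
    for _ in range(6):
        vs,us=np.mgrid[int(v)-4:int(v)+6,int(u)-4:int(u)+6]; k=np.hypot(us-u,vs-v)<r
        p=im[vs,us]; w=np.clip(np.percentile(p[k],80)-8-p,0,None)*k; u=(w*us).sum()/w.sum();v=(w*vs).sum()/w.sum()
    return np.array([u,v])
def C(x,y): return (195+x/4.4-.4,125+y/4.4-.4)
def S(x,y): return (185+x/4.5-.4,150+y/4.5-.4)
def L(x,y): return (95+x/3.7-.4,130+y/3.7-.4)
def R(x,y): return (310+(x-388)/3.7-.4,150+y/3.7-.4)
H={"lh_bench":(3,[C(80,418),C(173,384),C(161,342)],[S(560,280),S(457,260),S(443,298)]),
"rh_bench":(3,[C(327,452),C(417,412),C(441,452)],[S(356,130),S(257,115),S(261,77)]),
"lh_gauge":(35,[C(361,153),C(263,142),C(253,183)],[None,S(231,381),S(267,348)]),
"sample_rh":(7,[L(226,126),L(146,129),L(141,95)],None),
"sample_lh":(7,[R(622,122),R(541,128),R(541,164)],None)}
for k,(z,t,s) in H.items():
    pt=[dark("top",u) for u in t]; w=cast("top",pt,z)
    a=w[1]-w[0]; print(k,np.round(pt,1).tolist(),w.round(1).tolist(),"len",np.hypot(*a).round(1),"foot",np.hypot(*(w[2]-w[1])).round(1),"yaw",np.arctan2(a[1],a[0]).round(3),"yawfoot",np.arctan2(*(w[2]-w[1])[::-1]).round(3))
    if s:
        for i in range(3):
            if s[i] is not None:
                q=dark("scene",s[i]); x,e=tri(pt[i],q); print("   scene",q.round(1),cast("scene",q,z).round(1),"tri",x.round(1),e.round(1))
x,e=tri((269.2,165.27),(230.55,205.14));print("knob",x.round(1),e.round(1),cast("top",(269.2,165.27),90).round(1),cast("scene",(230.55,205.14),86).round(1))
# post top from crops
print("post",cast("top",C(337,58),77),cast("scene",S(112,372),77))
```

```text
lh_bench [[212.9, 219.8], [233.8, 212.0], [231.3, 202.2]] [[440.2, 119.9], [464.4, 60.7], [492.8, 69.0]] len 64.0 foot 29.6 yaw -1.183 yawfoot 0.286
   scene [308.9 212.2] [[441.7 119.1]] tri [440.7 119.5   1.7] 1.0
   scene [286.1 207.2] [[464.5  59.5]] tri [464.6  60.1   3.6] 0.8
   scene [283.1 216. ] [[492.2  67.4]] tri [492.8  68.3   4.8] 0.8
rh_bench [[269.1, 227.3], [289.5, 218.5], [294.6, 227.3]] [[422.6, -42.6], [449.6, -100.9], [424.4, -115.7]] len 64.2 foot 29.2 yaw -1.138 yawfoot -2.611
   scene [262.8 182.4] [[434.5 -38.5]] tri [425.  -43.5 -14.4] 1.3
   scene [241.2 180.2] [[463.8 -93.4]] tri [ 452.6 -102.1  -19.5] 0.0
   scene [242.5 166.8] [[ 424.2 -117.1]] tri [ 424.6 -116.1    4.1] 0.8
lh_gauge [[274.5, 159.3], [254.5, 156.7], [252.2, 166.2]] [[616.2, -53.4], [622.6, 4.6], [593.9, 10.5]] len 58.3 foot 29.3 yaw 1.459 yawfoot 2.937
   scene [235.8 234.2] [[621.9   3.5]] tri [622.3   4.3  36.6] 0.4
   scene [244. 227.] [[593.    8.9]] tri [593.6  10.   37.1] 0.7
sample_rh [[155.7, 163.8], [134.1, 164.6], [132.9, 155.3]] [[601.8, 297.3], [597.6, 361.2], [626.1, 367.1]] len 64.0 foot 29.1 yaw 1.637 yawfoot 0.205
sample_lh [[372.7, 182.6], [350.9, 184.2], [350.9, 194.0]] [[560.6, -341.9], [554.4, -278.0], [525.2, -277.8]] len 64.1 foot 29.2 yaw 1.668 yawfoot 3.134
knob [583.5 -38.5  90. ] 0.2 [[583.5 -38.4]] [[581.9 -40.1]]
post [[666.83726909 -42.15163846]] [[670.32781789 -40.63577328]]
```

All the checks agree:
- **Hole spacing:** 64 mm on each part, and triangulated heights are about 3 mm on the bench and 36 mm in the gauge.
- **Strap:** knob to post is 85.5 mm.
- **Trays:** the sides measure about 220 x 228 mm.

Next I'll check IK for all the waypoints.

```bash
cat >> h.py <<'E'
from scipy.spatial.transform import Rotation as Ro
def Q(phi):
    s,c=np.sin(phi),np.cos(phi); q=Ro.from_matrix(np.array([[-s,c,0],[c,s,0],[0,0,-1]])).as_quat(); return np.roll(q,1).tolist()
def P(xy,z): return [float(xy[0]),float(xy[1]),float(z+155)]   # z = grasp-point height
def u(y): return np.array([np.cos(y),np.sin(y)])
knob=np.array([583.3,-38.8]); piv=np.array([668.5,-41.3])
def kn(th):
    d=knob-piv; return piv+85*u(np.arctan2(d[1],d[0])+th)
# ear points, yaw of bracket axis
def ear(h0,h1): a=h1-h0; return (h0+h1)/2-10*a/np.linalg.norm(a), np.arctan2(a[1],a[0])
E_lb=ear(np.array([440.5,119.7]),np.array([464.5,60.4]))
E_rb=ear(np.array([422.6,-42.6]),np.array([449.6,-100.9]))
E_g=(np.array([618.3,-37.1]),1.468)
TL=(np.array([498.,-300.5]),.132); TR=(np.array([547.,307.]),.14)
def tp(T,x,y): return T[0]+x*u(T[1])+y*u(T[1]+np.pi/2)
# placing ear points and jaw angles
G_pl=tp(TL,-42,43); LB_pl=tp(TL,-50,-43); RB_pl=tp(TR,-42,-43)
ph_g=E_g[1]-np.pi/2; ph_lb=E_lb[1]+np.pi/2; ph_rb=E_rb[1]+np.pi/2
E
python3 - <<'E'
from h import *
print(E_lb,E_rb,G_pl,LB_pl,RB_pl)
for n,p,f in[("k0",P(kn(0),94),-.8),("k1",P(kn(1.4),94),-.8),("g",P(E_g[0],52),ph_g),("gh",P(E_g[0],180),ph_g),("gpl",P(G_pl,26),TL[1]),("lb",P(E_lb[0],20),ph_lb),("lbp",P(LB_pl,26),TL[1]),("rb",P(E_rb[0],20),ph_rb),("rbp",P(RB_pl,26),TR[1])]:
    for k in(0,np.pi,-np.pi):
        q=robot.solve_ik(p,Q(f+k)); print(n,round(k,1),np.round(p,0),None if q is None else np.round(q,2))
        if k==np.pi: break
E
```

```text
(array([448.74839222,  99.31959757]), np.float64(-1.1862261113861794)) (array([431.89757757, -62.67588045]), np.float64(-1.1370840623458682)) [ 450.70584177 -263.40198662] [ 454.09449913 -349.70677792] [511.41128209 258.55990135]
k0 0 [584. -39. 249.] [ 0.06  0.74 -0.07  1.83  0.09  0.57 -0.86]
k0 3.1 [584. -39. 249.] [ 0.61  1.   -1.06  1.81  1.04  1.02  1.45]
k1 0 [ 652. -125.  249.] [ 0.19  0.83 -0.07  1.6   0.08  0.72 -0.72]
k1 3.1 [ 652. -125.  249.] [ 0.68  1.07 -1.06  1.58  1.02  1.12  1.7 ]
g 0 [618. -37. 207.] [ 0.14  0.85 -0.21  1.74  0.29  0.58 -0.35]
g 3.1 [618. -37. 207.] [-0.3   0.92  0.54  1.75 -0.72  0.68 -2.6 ]
gh 0 [618. -37. 335.] [ 0.2   0.68 -0.3   1.67  0.26  0.83 -0.32]
gh 3.1 [618. -37. 335.] [-0.32  0.73  0.57  1.69 -0.49  0.87 -2.79]
gpl 0 [ 451. -263.  181.] [ 0.58  0.81 -0.15  2.02  0.35  0.33  0.27]
gpl 3.1 [ 451. -263.  181.] [ 0.27  0.84  0.31  2.03 -0.68  0.38 -1.88]
lb 0 [449.  99. 175.] [ 0.07  0.85 -0.52  2.18  1.14  0.42 -1.01]
lb 3.1 [449.  99. 175.] [-0.52  0.83  0.36  2.2  -1.07  0.3  -1.97]
lbp 0 [ 454. -350.  181.] [ 0.69  0.85 -0.14  1.88  0.25  0.43  0.51]
lbp 3.1 [ 454. -350.  181.] [ 0.38  0.88  0.36  1.89 -0.63  0.48 -1.82]
rb 0 [432. -63. 175.] [ 0.31  0.8  -0.33  2.24  1.11  0.27 -0.59]
rb 3.1 [432. -63. 175.] [ 0.74  1.07 -1.06  2.23  1.42  0.89  2.27]
rbp 0 [511. 259. 181.] [-0.45  0.85 -0.1   1.88  0.18  0.42 -0.55]
rbp 3.1 [511. 259. 181.] [-0.97  1.01  0.76  1.89 -1.08  0.73 -2.54]
```

Run:
```python
from h import *
q=Q(-.8)
robot.movep(P(kn(0),170),q)
robot.set_gripper(45,25)
robot.move_l(P(kn(0),94),vel=120)
robot.set_gripper(5,25)
s=robot.sense();print("open",s["opening"],s["eef_pos"].round(1),s["wrist_force"].round(1),s["time"])
for th in np.linspace(0,1.42,7)[1:]:
    robot.move_l(P(kn(th),94),vel=90)
    s=robot.sense();print(round(th,2),s["eef_pos"].round(1),s["wrist_force"].round(1),s["opening"].round(1))
robot.set_gripper(45)
robot.move_l(P(kn(1.42),175),vel=250)
robot.movep(P([560,-200],200),Q(-.3))
print(robot.sense()["time"])
cv2.imwrite("pics/top1.png",robot.grab_frame("top")[:,:,::-1]);cv2.imwrite("pics/scene1.png",robot.grab_frame("scene")[:,:,::-1])
a=cv2.imread("pics/top1.png")[110:250,195:345];b=cv2.imread("pics/scene1.png")[160:290,150:310]
cv2.imwrite("pics/m1.png",np.hstack([cv2.resize(a,(400,373)),cv2.resize(b,(400,373))]))
```

```text
open 14.846929497305847 [583.4 -38.7 249.8] [-3.   1.1  7.1] 4.175Traceback (most recent call last):
  File "<stdin>", line 10, in <module>
AttributeError: 'float' object has no attribute 'round'
```

Run:
```python
from h import *
for th in np.linspace(0,1.42,7)[1:]:
    robot.move_l(P(kn(th),95),vel=90)
    s=robot.sense();print(round(th,2),s["eef_pos"].round(1),s["wrist_force"].round(1),round(s["opening"],1))
robot.set_gripper(45)
robot.move_l(P(kn(1.42),175),vel=250)
robot.movep(P([540,-200],200),Q(-.3))
print(robot.sense()["time"])
cv2.imwrite("pics/top1.png",robot.grab_frame("top")[:,:,::-1]);cv2.imwrite("pics/scene1.png",robot.grab_frame("scene")[:,:,::-1])
a=cv2.imread("pics/top1.png")[110:250,195:345];b=cv2.imread("pics/scene1.png")[160:290,150:310]
cv2.imwrite("pics/m1.png",np.hstack([cv2.resize(a,(400,373)),cv2.resize(b,(400,373))]))
```

```text
0.24 [584.4 -59.4 249.8] [-5.  -1.9  2.5] 15.3
0.47 [589.8 -79.1 249.7] [-7.1 -3.   6.2] 14.9
0.71 [600.7 -97.1 249.6] [-6.7 -4.7  4.5] 15.0
0.95 [ 616.2 -110.6  249.6] [-4.3 -5.3 -0.1] 14.8
1.18 [ 634.4 -120.   249.7] [-0.4 -5.  -3.1] 14.8
1.42 [ 653.7 -124.5  249.8] [ 0.3 -1.1 -3.8] 15.1
8.15
```

View pics/m1.png

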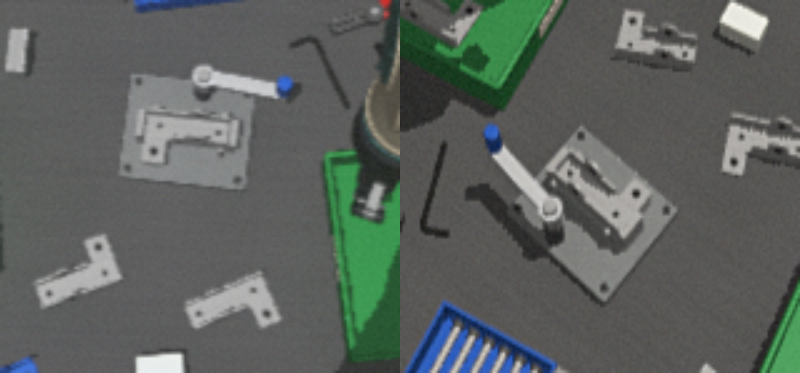

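The strap is fully open: knob at (285,86) in the left crop, well clear of the bracket. Next I'll re-measure the gauge bracket from its two channel holes, which are both visible now.

Run:
```python
from h import *
im=cv2.imread("pics/top1.png",0)
cv2.imwrite("pics/g1.png",cv2.resize(im[145:175,240:295],None,fx=12,fy=12,interpolation=cv2.INTER_CUBIC))
print(proj("top",[[618.3,-37.1,62],[622.6,4.6,35]]))
```

```text
[[268.94987484 155.85730144]
 [254.51117897 156.6876867 ]]
```

View pics/g1.png

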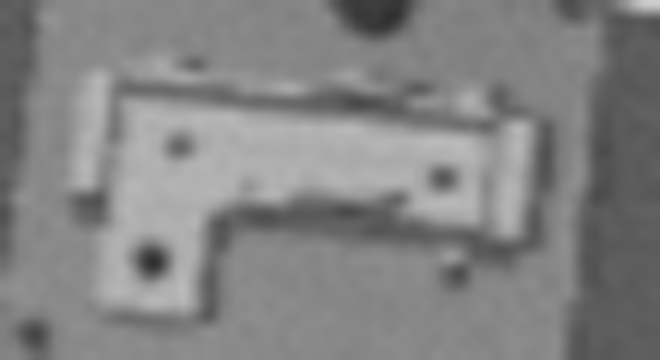

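Run:
```python
from h import *
w=cast("top",[(276.4,159.4),(254.4,156.7)],35);print(w,np.linalg.norm(w[1]-w[0]))
p,y=ear(w[0],w[1]);print(p,y)
assert abs(np.linalg.norm(w[1]-w[0])-64)<2
ph=y-np.pi/2
robot.movep(P(p,130),Q(ph))
robot.set_gripper(46,60)
hit=robot.move_l(P(p,52),vel=120,max_force=15);print("hit",hit)
s=robot.sense();print(s["eef_pos"].round(1),s["wrist_force"].round(1))
if not hit:
    robot.set_gripper(10,60)
    s=robot.sense();print(round(s["opening"],1),s["eef_pos"].round(1),s["wrist_force"].round(1),s["ft_torque"].round(2),s["time"])
```

```text
[[616.02432091 -58.85271615]
 [622.555233     4.92046726]] 64.1067214538172
[618.27102074 -36.91409588] 1.4687436553911941
hit False
[618.6 -36.9 207.5] [0.5 0.3 0.7]
29.1 [618.9 -36.9 208.3] [ 0.7 -0.4  4.6] [0.04 0.16 0.06] 10.35
```

Run:
```python
from h import *
s=robot.sense();p=s["eef_pos"]
robot.move_l([p[0],p[1],p[2]+20],vel=60)
s=robot.sense();print(s["wrist_force"].round(1),round(s["opening"],1))
robot.move_l([p[0],p[1],330],vel=250)
robot.movep(P(G_pl,130),Q(TL[1]))
robot.move_l(P(G_pl,34),vel=150)
s=robot.sense();print(s["wrist_force"].round(1),round(s["opening"],1),s["eef_pos"].round(1),s["time"])
cv2.imwrite("pics/top2.png",robot.grab_frame("top")[:,:,::-1]);cv2.imwrite("pics/scene2.png",robot.grab_frame("scene")[:,:,::-1])
a=cv2.imread("pics/top2.png")[110:250,265:415];b=cv2.imread("pics/scene2.png")[90:220,100:260]
cv2.imwrite("pics/m2.png",np.hstack([cv2.resize(a,(400,373)),cv2.resize(b,(400,373))]))
```

```text
[-0.7  0.1 -2.2] 29.5
[ 1.  -0.1 -0.9] 29.0 [ 451.4 -263.   189.5] 13.3083
```

View pics/m2.png

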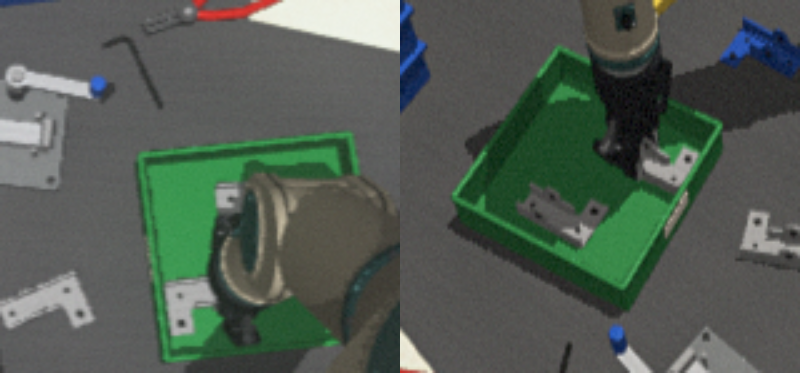

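The bracket is held level, foot end towards +y at (183,307) in the left crop and clear of the walls. Next, lower it to contact.

```bash
cat >> h.py <<'E'
def lay(xy,floor=4,off=175.5):
    p=[float(xy[0]),float(xy[1])]
    robot.move_l(p+[floor+off+3.],vel=60)
    hit=robot.move_l(p+[floor+off-3.],vel=15,max_force=6)
    s=robot.sense();print("lay",hit,s["eef_pos"].round(1),s["wrist_force"].round(1))
    robot.set_gripper(46,30); robot.wait(.15)
    z=robot.sense()["eef_pos"][2]
    robot.move_l(p+[z+30],vel=100); robot.move_l(p+[330.],vel=300)
    print("t",robot.sense()["time"])
E
python3 - <<'E'
from h import *
lay(G_pl)
p,y=E_lb
robot.movep(P(p,120),Q(ph_lb))
cv2.imwrite("pics/top3.png",robot.grab_frame("top")[:,:,::-1])
a=cv2.imread("pics/top3.png")[130:260,195:415]
cv2.imwrite("pics/m3.png",cv2.resize(a,None,fx=3.6,fy=3.6,interpolation=cv2.INTER_CUBIC))
E
```

```text
lay True [ 450.8 -263.5  180.2] [-0.1  0.5  5.1]
t 15.4167
```

View pics/m3.png

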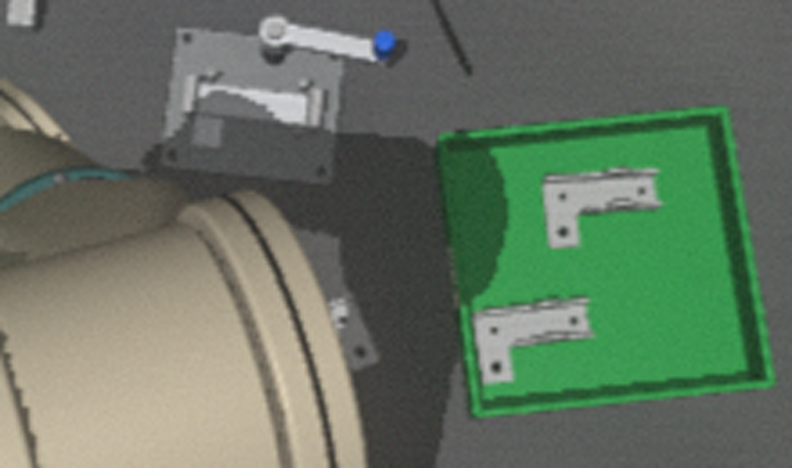

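The first LH bracket lies flat at (530,335), foot end by the wall, parallel to the sample. Next, the LH bench bracket.

```bash
cat >> h.py <<'E'
def take(p,ph):
    hit=robot.move_l(P(p,20.5),vel=100,max_force=15)
    s=robot.sense();print("down",hit,s["eef_pos"].round(1),s["wrist_force"].round(1))
    if hit: return False
    robot.set_gripper(10,60)
    s=robot.sense();print("grip",round(s["opening"],1),s["eef_pos"].round(1),s["wrist_force"].round(1))
    z=s["eef_pos"]; robot.move_l([z[0],z[1],z[2]+20],vel=80); robot.move_l([z[0],z[1],300],vel=250)
    s=robot.sense();print("lift",round(s["opening"],1),s["wrist_force"].round(1))
    return s["opening"]>25
def pics(k,ra,rb):
    ims=[]
    for n,r in(("top",ra),("scene",rb)):
        im=robot.grab_frame(n)[:,:,::-1]; cv2.imwrite(f"pics/{n}{k}.png",im)
        ims.append(cv2.resize(im[r[0]:r[1],r[2]:r[3]],(400,373)))
    cv2.imwrite(f"pics/m{k}.png",np.hstack(ims))
E
python3 - <<'E'
from h import *
if take(E_lb[0],ph_lb):
    robot.movep(P(LB_pl,130),Q(TL[1])); robot.move_l(P(LB_pl,36),vel=150)
    pics(4,(110,250,265,415),(90,220,100,260)); print(robot.sense()["time"])
E
```

```text
down False [448.8  99.2 175.4] [ 0.5 -0.2  0.2]
grip 29.0 [448.9  99.4 176. ] [-0.7 -1.4  4.6]
lift 28.7 [ 0.1 -0.6 -2.4]
21.7667
```

View pics/m4.png

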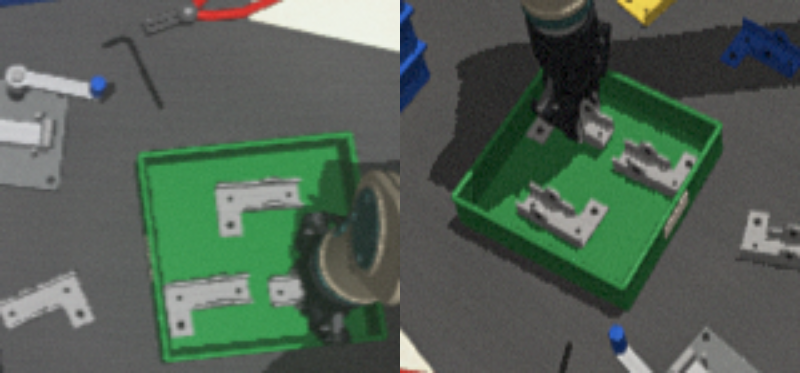

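The held LH bracket clears the first one by about 20 mm (gap at x≈260 in the left crop). Its foot is inside the wall, at (540,130) in the right crop. Next I'll lay it down and fetch the RH one.

Run:
```python
from h import *
lay(LB_pl)
robot.movep(P(E_rb[0],120),Q(ph_rb))
if take(E_rb[0],ph_rb):
    robot.movep(P(RB_pl,130),Q(TR[1])); robot.move_l(P(RB_pl,36),vel=150)
    print(robot.sense()["time"])
pics(5,(110,250,95,415),(90,350,100,420))
```

```text
lay True [ 454.3 -349.8  180. ] [0.  0.4 5.1]
t 23.8167
down False [432.  -62.9 175.5] [-0.4 -0.1 -0.1]
grip 29.1 [432.  -62.7 176. ] [-0.2 -1.4  4.5]
lift 29.3 [-0.6 -0.2 -2.3]
29.375
```

View pics/m5.png

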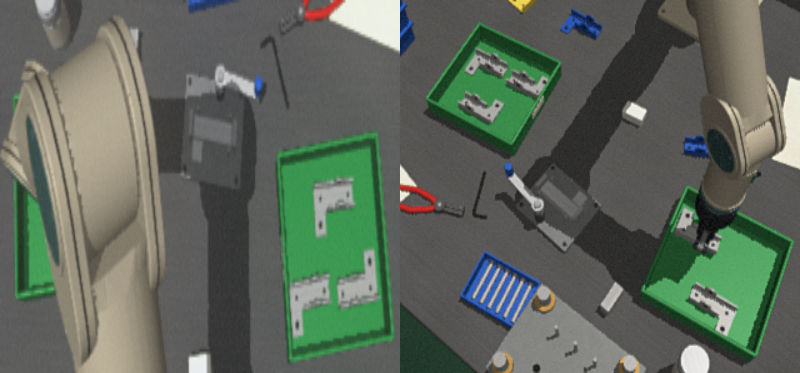

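Both LH brackets lie flat in tray_lh. The RH bracket hangs inside tray_rh near (690,230) in the right crop. Next, lay it and check the final state.

Run:
```python
from h import *
lay(RB_pl)
robot.movep([300.,-500.,400.],Q(-1.2))
pics(6,(110,250,95,275),(180,350,250,420))
t=cv2.imread("pics/top6.png");cv2.imwrite("pics/m7.png",cv2.resize(t[90:310,90:425],None,fx=2.3,fy=2.3,interpolation=cv2.INTER_CUBIC))
print(robot.sense()["time"])
```

```text
lay True [511.5 258.7 180.1] [-0.6 -0.2  5. ]
t 31.525
34.4083
```

View pics/m7.png

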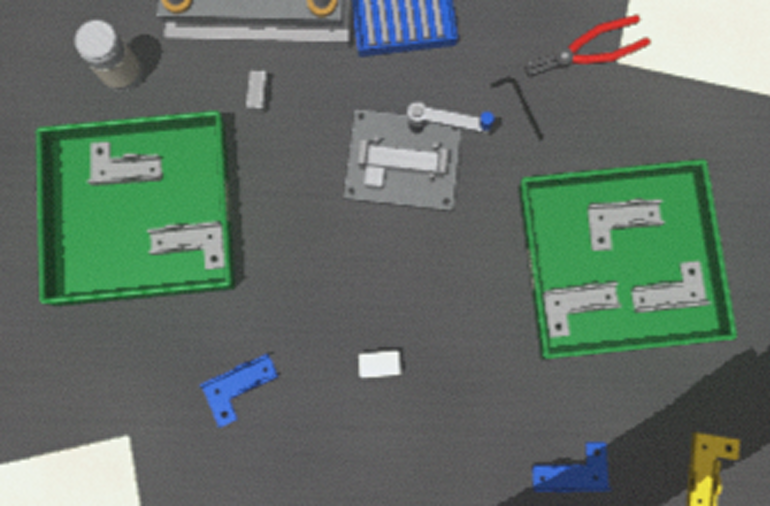

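View pics/scene6.png

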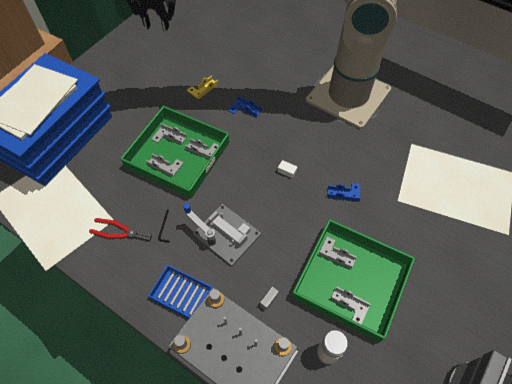

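All pieces look right: the strap knob is at (487,121), tray_lh has three LH, tray_rh has two RH, and nothing else has moved. The RH end sits close to the wall at (222,245), so I'll check numerically that it's flat.

Run:
```python
from h import *
im=cv2.imread("pics/top6.png",0).astype(float)
def dark(u,v,r=2.6):
    for _ in range(6):
        vs,us=np.mgrid[int(v)-4:int(v)+6,int(u)-4:int(u)+6]; k=np.hypot(us-u,vs-v)<r
        p=im[vs,us]; w=np.clip(np.percentile(p[k],80)-8-p,0,None)*k; u=(w*us).sum()/w.sum();v=(w*vs).sum()/w.sum()
    return u,v
F=lambda x,y:dark(90+x/2.3-.3,90+y/2.3-.3)
for n,T,hs in[("rb",TR,[(160,242),(210,237),(213,259)]),("sr",TR,[(152,167),(101,170),(99,150)]),("g",TL,[(609,297),(559,302),(558,327)]),("lb",TL,[(642,298),(692,294),(692,272)]),("sl",TL,[(652,213),(601,217),(601,240)])]:
    w=cast("top",[F(*h) for h in hs],7); d=w-T[0]; c,s=np.cos(T[1]),np.sin(T[1])
    loc=np.c_[d@[c,s],d@[-s,c]]; print(n,w.round(1).tolist(),"tray",loc.round(1).tolist(),np.linalg.norm(w[1]-w[0]).round(1),np.linalg.norm(w[2]-w[1]).round(1))
t=cv2.imread("pics/top6.png")[165:230,140:205];s=cv2.imread("pics/scene6.png")[220:300,295:375]
cv2.imwrite("pics/m8.png",np.hstack([cv2.resize(t,(400,400),interpolation=2),cv2.resize(s,(400,400),interpolation=2)]))
a=cv2.absdiff(cv2.imread("pics/top6.png"),cv2.imread("pics/top0.png")).max(2)
```

```text
rb [[508.0, 280.3], [517.2, 217.1], [489.1, 210.1]] tray [[-42.3, -21.0], [-42.0, -84.8], [-70.8, -87.9]] 63.9 29.0
sr [[603.0, 297.3], [597.5, 361.2], [626.1, 367.1]] tray [[54.1, -17.5], [57.6, 46.6], [86.7, 48.5]] 64.1 29.2
g [[453.0, -285.2], [443.8, -221.9], [414.6, -223.2]] tray [[-42.6, 21.1], [-43.4, 85.0], [-72.5, 87.6]] 63.9 29.2
lb [[450.3, -327.6], [459.0, -391.3], [487.8, -390.5]] tray [[-50.8, -20.6], [-50.6, -84.9], [-21.9, -87.8]] 64.2 28.8
sl [[560.6, -341.9], [554.3, -278.1], [525.2, -277.8]] tray [[56.7, -49.3], [58.8, 14.8], [29.9, 18.9]] 64.1 29.2
```

View pics/m8.png

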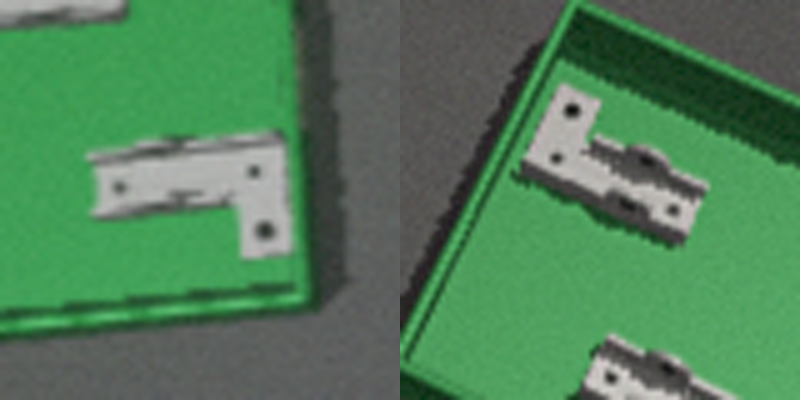

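The RH bracket's end is about 10 mm from the inner wall, and the top view only foreshortens the gap. All three were set down at the same height (TCP 180.0–180.2). The samples haven't moved, so I'm handing in.

```bash
python3 -c "
from plant import robot
robot.finish_job();print(robot.sense()['time'])"
```

```text
the job is handed in; nothing more can be done
the job is handed in; nothing more can be done
```

The job is done and handed in at about 34.5 s of the 72 s allowed.

**What I did:** I swung the strap open to about 1.4 rad by pinching the knob and left it there. I lifted the gauge's left-hand bracket straight up and laid it in the right-hand tray, which holds the left-hand sample. The loose left-hand bracket went in beside it, and the right-hand one went into the left tray. Each was lowered until it touched the floor before I let go.

**Last checks:**
- **Flat on the floor:** all three brackets touched down at the same tool height (180.0–180.2 mm), and their hole spacing in the picture was the same as before (64 and 29 mm).
- **Clearances:** by calculation, each bracket's foot end is about 10 mm from the tray wall. The two left-hand brackets I placed are about 20 mm apart.
- **Left in place:** the strap is still open. The two sample brackets stayed within about 1 mm. The other things and the look-alikes look unmoved, judged by eye only.

**Errors and disagreements:**
- My strap script stopped on a printing error after its first short move, with the knob still gripped. I carried on from there.
- Early on, three hole readings were off: two on the right-hand bracket in the side view and one on the gauge bracket. I used top-view values for the first two and re-measured the third once the strap was open.

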